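Complete the tin of hand stamps

TASK

Two round stamps of the seven-piece set still stand on the desk beside their open round tin. Lift each by its handle and, without tipping it over, stand one in the free place in the middle of the tin and the other in the free place in the outer ring, so that both are upright and flat on the tin's floor among the five already there. The square stamp and the stamp with the wider round foot are not part of the set.

Things in the scene. Friction and masses are not known exactly. Their poses are not given: they have to be found in the camera images.
- stamp_a_mid (a point): First stamp of the set, loose, standing on the desk: black round foot 50 mm across, 18 mm high, lower edge chamfered 4 mm; above it an upright wooden handle 22 mm across, its top 80 mm above the underside. 75 to 155 g. Point on its axis, 40 mm above the underside; z up. Grip the handle, best 50 to 65 mm above the underside.
- stamp_b_mid (a point): Second stamp of the set, loose, standing on the desk: black round foot 50 mm across, 18 mm high, lower edge chamfered 4 mm; above it an upright wooden handle 22 mm across, its top 80 mm above the underside. 75 to 155 g. Point on its axis, 40 mm above the underside; z up. Grip the handle, best 50 to 65 mm above the underside. Same as the first; either may go into either place.
- tin_middle (a point): Free place in the middle of the tin: on the tin's axis, on its floor, 3 mm above the desk. Open round metal tin, fixed, 165 mm across inside, wall 2.5 mm, rim 30 mm above the desk. x points to the ring's free place, z up. Five more stamps of the set stand loose in it, 55 mm from here at 60, 120, 180, 240, 300 degrees from x. Fingers closing along y pass between their handles.
- tin_gap (a point): Free place in the tin's outer ring: on the tin's floor, 55 mm from the tin's axis along its x, where a stamp's axis belongs, about 5 mm then left between neighbouring feet. z up, axes parallel to those of the middle place. Outside the tin stand two other stamps, one with a 56 mm square foot, one with a 74 mm round foot, at least 80 mm from the set's two.
There are look-alikes about, which are no part of the job. What is shaped like the part that bears tin_middle but pink or yellow is not meant.

How it is judged:
By the outcome, as a careful person would: the job done as asked, in the order asked, and still so for the second after the job is handed in, with the robot touching nothing.
It also fails if it takes over 58 s, if anything falls off the work surface, if the arm or the gripper's body presses on something with over 40 N, if the wrist force passes 120 N, or if a joint passes its speed limit or range.

ROBOT

A 7-joint arm with a two-finger parallel gripper is mounted at the origin on the work surface. World frame = base frame: x ahead of the robot, y to its left, z up, the work surface at z = 0. Lengths are in m, angles in rad, forces in N, time in s.
With the tool pointing down it reaches from about 0.425 to 0.825 m from the base axis. Payload 3.6 kg.
Tool frame: the origin (TCP) lies where the fingers leave the gripper's body, on its centre line; the fingertips stand 73 mm ahead of it and the grasp point (between the pads) lies 54 mm ahead of it; z points along the fingers, y is the line along which they close (so a half turn about z gives the same grasp; the last joint's range is limited). The gripper opens to 85 mm and grips with 20 to 120 N. Pads are 22 mm wide; open, the fingers measure 114 mm over their backs; the gripper's body (76 mm by 85 mm) begins 54 mm behind the grasp point. The pads swing forward as they close: fully open they stand 13 mm farther back than shut.
Start: joints at [-1.196, 0.615, -0.013, 1.423, 0.008, 1.103, -0.04], TCP at [0.254, 0.598, 0.304] pointing down, gripper open.
Joint ranges: [-3.12, 3.12], [-0.3, 2.06], [-1.34, 1.32], [0.26, 2.42], [-1.36, 4.5], [0.01, 1.98], [-2.84, 2.84]. Speed limits (rad/s): [2.79, 2.79, 3.14, 3.14, 3.14, 3.14, 3.14].

INTERFACE

Orientations are given as a unit quaternion [x, y, z, w].
In Python, from station import arm, snapshot, camera_info, ticket gives the robot as it stands. Calls block until the motion is done:
- arm.movep(position, orientation): joint-space move of the TCP to a pose.
- arm.line_to(position, velocity=0.15, ori=None): straight line of the TCP; ori=None keeps the orientation; velocity is the mean speed in m/s.
- arm.move_j(angles): joint-space move.
- arm.move_gripper(opening, effort=None): opening from 0.0 (shut) to 1.0 (fully open); effort is the grip in N (None keeps the last); returns when the fingers have stopped.
- arm.pause(seconds).
- arm.ik(position, orientation): joint angles nearest the present ones, or None.
- snapshot(name): name is "side" or "top" or "wrist"; returns the picture (480x640x3 uint8, blue, green, red); there is no depth.
- camera_info(name): a dict with "fx", "fy", "cx", "cy" (pixels), "dist_coeffs" ([k1, k2, p1, p2, k3] as OpenCV has them; the pictures are not rectified), "R" (3x3) and "t" (3): a world point X has camera coordinates R X + t; the wrist camera has in their place "T_tool_cam" (4x4, takes a point from camera to tool coordinates, whose origin is the TCP and whose axes are the flange's). Camera axes: x right, y down, z forward; pixel columns grow to the right and rows downward; lengths in m; the calibration is good to about 2 mm. A picture is of the moment at which its call begins: read the wrist's pose just before it. camera_info takes no time and is no camera call.
A pose or a line that the arm cannot do raises arm.MotionError and nothing moves.
- ticket.finish_job(): hands the job in; it is judged then, once.
Readings, each from a call of its own:
- arm.read_time(): time.
- arm.read_joint_positions(): joint angles.
- arm.read_dq(): joint speeds.
- arm.read_effort(): joint torques, N m.
- arm.read_tool_pos(): TCP position.
- arm.read_eef_rot(): TCP orientation.
- arm.read_ft_force(): force on the tool from outside, world axes, zero at the start.
- arm.read_wrist_torque(): the same for the moment, N m.
- arm.read_opening(): opening from 0.0 (shut) to 1.0 (fully open).
- arm.read_finger_force(): force on a finger pad.
Only numpy, scipy, OpenCV 4.12 (cv2) and the standard library are available. Lean on these libraries where they do the work, as an engineer would, in place of code of your own. Each camera call takes 0.05 s, during which the arm holds its last target. There are 200 camera calls.

## Working session

There is one attempt and no reset: what is moved stays moved. The work goes in short steps, each a Python script; the robot and the scene stay as the last script left them, time stands still between calls to the robot, and variables do not carry over. Pictures are saved under pics/ and viewed, at most 10 in all, crops included, and the job is handed in when it is done.

```bash
mkdir -p pics; ls; python3 - <<'E'
from station import arm, snapshot, camera_info
import cv2
for n in ("top","side"):
    cv2.imwrite(f"pics/{n}0.png",snapshot(n)); print(n,camera_info(n))
print(camera_info("wrist"),arm.read_eef_rot(),arm.read_time())
E
```

```text
pics
top {'fx': 601.11695815111, 'fy': 601.11695815111, 'cx': 313.4615680499565, 'cy': 244.41797001457363, 'dist_coeffs': array([-0.153375,  0.      ,  0.      ,  0.      ,  0.      ]), 'R': array([[-0.01605616, -0.99986473,  0.00356705],
       [-0.99350063,  0.01555169, -0.11275927],
       [ 0.11268854, -0.00535435, -0.99361593]]), 't': array([0.0582445 , 0.55854878, 1.01994596])}
side {'fx': 618.9308611122889, 'fy': 618.9308611122889, 'cx': 318.8505439530219, 'cy': 234.1258371894672, 'dist_coeffs': array([-0.07736797,  0.        ,  0.        ,  0.        ,  0.        ]), 'R': array([[ 0.98804081, -0.15417195, -0.00252319],
       [-0.11883343, -0.75093571, -0.64959539],
       [ 0.09825464,  0.6421266 , -0.76027591]]), 't': array([-0.55412335,  0.13783836,  1.2427165 ])}
{'fx': 397.98438909085604, 'fy': 397.98438909085604, 'cx': 325.1779869722028, 'cy': 239.6508243848303, 'dist_coeffs': array([-0.08298332,  0.        ,  0.        ,  0.        ,  0.        ]), 'T_tool_cam': array([[ 5.28382204e-04, -9.65397811e-01, -2.60781111e-01,
         6.51623816e-02],
       [ 9.99999780e-01,  4.05661605e-04,  5.24413987e-04,
         7.94377445e-04],
       [-4.00479231e-04, -2.60781331e-01,  9.65397813e-01,
        -7.01653879e-02],
       [ 0.00000000e+00,  0.00000000e+00,  0.00000000e+00,
         1.00000000e+00]])} [ 1.99040687e-01  9.79990565e-01 -1.11683513e-03 -2.22148601e-04] 0.1
```

View pics/top0.png

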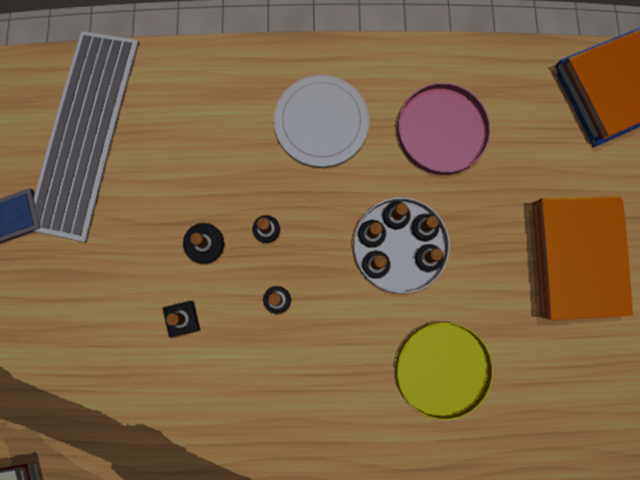

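View pics/side0.png

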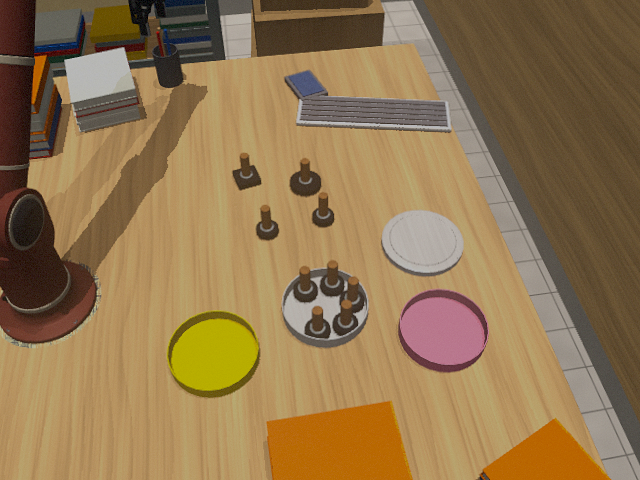

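```bash
cat > h.py <<'E'
from station import arm, snapshot, camera_info, ticket
import cv2, numpy as np
from scipy.spatial.transform import Rotation as Ro
def cam(n):
    c=camera_info(n); K=np.array([[c['fx'],0,c['cx']],[0,c['fy'],c['cy']],[0,0,1]])
    if n=='wrist':
        T=np.eye(4); T[:3,:3]=Ro.from_quat(arm.read_eef_rot()).as_matrix(); T[:3,3]=arm.read_tool_pos()
        T=T@c['T_tool_cam']; Rwc=T[:3,:3]; o=T[:3,3]
    else:
        Rwc=c['R'].T; o=-Rwc@c['t']
    return K,c['dist_coeffs'],Rwc,o
def cast(C,px,z):
    K,d,R,o=C
    u=cv2.undistortPoints(np.float64(px).reshape(-1,1,2),K,d).reshape(-1,2)
    r=np.c_[u,np.ones(len(u))]@R.T
    return (o+r*((z-o[2])/r[:,2])[:,None])[:,:2]
def down(yaw):  # tool pointing down, tool x at yaw in world
    return (Ro.from_euler('z',yaw)*Ro.from_quat([1,0,0,0])).as_quat()
E
python3 - <<'E'
from h import *
C=cam('top')
P=cast(C,[(266,229),(277,300)],.01); T=cast(C,[(401,246)],.03); print(P,T)
print(cast(C,[(372,235),(397,215),(427,228),(430,258),(377,264)],.012)-T)
q0=arm.read_eef_rot(); print(Ro.from_quat(q0).as_matrix()[:,0])
yaw=np.pi
for i,c in enumerate([P.mean(0),T[0]]):
    # TCP offset: view centre lies ~0.02 along -tool x
    arm.movep([c[0]-.02,c[1],.27],down(yaw)); arm.pause(.3)
    np.save(f'pose{i}.npy',np.r_[arm.read_tool_pos(),arm.read_eef_rot()])
    C=cam('wrist'); im=snapshot('wrist'); cv2.imwrite(f'pics/w{i}.png',im)
    np.savez(f'C{i}.npz',*C); print(arm.read_time(),arm.read_joint_positions())
E
```

```text
[[0.59096825 0.13384713]
 [0.46387858 0.11536592]] [[ 0.55436401 -0.10443635]]
[[ 0.02255721  0.04877217]
 [ 0.05814249  0.00261684]
 [ 0.0337687  -0.05096402]
 [-0.02046603 -0.0543569 ]
 [-0.02958089  0.04124099]]
[-9.20765511e-01  3.90116486e-01 -9.18419493e-06]
2.3917 [-0.27312985  0.4570635  -0.01480838  1.83558688  0.00859452  0.8489713
  1.27941565]
3.6583 [ 0.14857941  0.4879819   0.0035611   1.77736962 -0.00258072  0.87625337
  1.72606083]
```

View pics/w0.png

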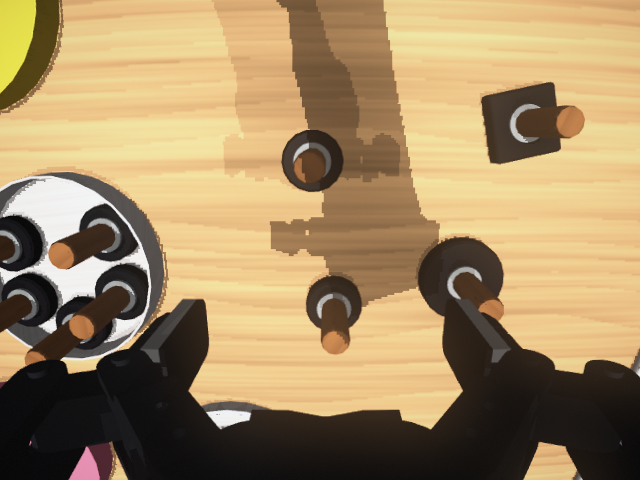

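View pics/w1.png

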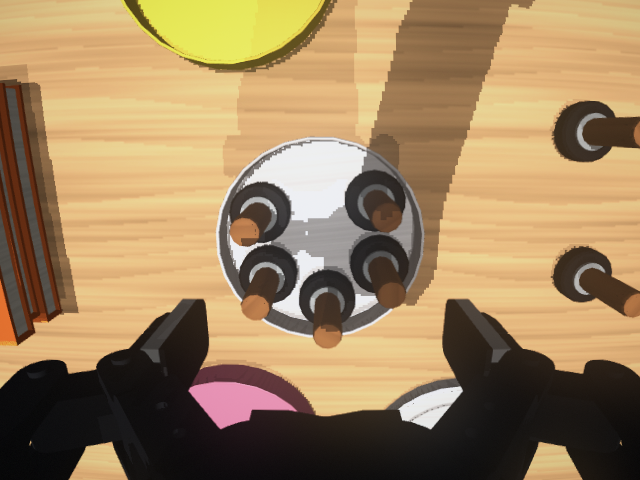

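```bash
cat > m.py <<'E'
from h import *
from scipy.optimize import least_squares
def loadC(i):
    z=np.load(f'C{i}.npz'); return [z[k] for k in z.files]
def fitc(P):
    for _ in range(6):
        s=least_squares(lambda v:np.hypot(*(P-v[:2]).T)-v[2],[*P.mean(0),.05],loss='soft_l1',f_scale=.001)
        r=abs(s.fun); r=abs(np.hypot(*(P-s.x[:2]).T)-s.x[2]); P=P[r<max(.0015,1.5*np.median(r))]
    return s.x,len(P)
def tops(im,C,px,dbg):
    out=[]
    hsv=cv2.cvtColor(im,cv2.COLOR_BGR2HSV)
    for (x,y) in px:
        ref=hsv[y-2:y+3,x-2:x+3].reshape(-1,3).mean(0)
        m=(abs(hsv.astype(float)-ref)<[5,45,35]).all(2).astype(np.uint8)
        w=np.zeros_like(m); cv2.circle(w,(x,y),22,1,-1); m&=w
        m=cv2.morphologyEx(m,cv2.MORPH_OPEN,np.ones((3,3)))
        n,l,st,ce=cv2.connectedComponentsWithStats(m); k=l[y,x]
        c=max(cv2.findContours((l==k).astype(np.uint8),0,1)[0],key=len)
        v,nn=fitc(cast(C,c.reshape(-1,2),.08)); out.append(v)
        print((x,y),ref.round(),st[k],v.round(4),nn); cv2.drawContours(dbg,[c],-1,(0,255,0),1)
    return np.array(out)
if __name__=='__main__':
    im=cv2.imread('pics/w0.png'); d=im.copy(); C=loadC(0)
    S=tops(im,C,[(309,166),(335,342)],d)[:,:2]
    im1=cv2.imread('pics/w1.png'); d1=im1.copy(); C=loadC(1)
    R=tops(im1,C,[(386,218),(244,232),(255,307),(327,336),(390,293)],d1)[:,:2]
    hsv=cv2.cvtColor(im1,cv2.COLOR_BGR2HSV)
    m=((hsv[...,1]<60)|(hsv[...,2]<70)).astype(np.uint8); w=np.zeros_like(m); cv2.circle(w,(321,237),115,1,-1); m&=w
    m=cv2.morphologyEx(m,cv2.MORPH_OPEN,np.ones((3,3)))
    c=max(cv2.findContours(m,0,1)[0],key=cv2.contourArea); c=cv2.convexHull(c,returnPoints=True)
    M=np.zeros_like(m); cv2.drawContours(M,[c],-1,1,-1); c=max(cv2.findContours(M,0,1)[0],key=len); cv2.drawContours(d1,[c],-1,(0,255,0),1)
    t,n=fitc(cast(C,c.reshape(-1,2),.03)); print('tin',t,n,len(c))
    def res(v): 
        a=v[2]+np.radians([60,300,240,180,120])
        return (R-v[:2]-.055*np.c_[np.cos(a),np.sin(a)])
    s=least_squares(lambda v:res(v).ravel(),[*t[:2],np.pi]); print('ring',s.x,(res(s.x)*1e3).round(1))
    np.savez('meas.npz',S=S,R=R,t=t,ring=s.x)
    cv2.imwrite('pics/d.png',np.hstack([d[110:390,230:430],d1[110:390,190:450]]))
E
python3 m.py
```

```text
(309, 166) [ 13. 148.  95.] [299 149  26  35 690] [0.4627 0.1163 0.0098] 57
(335, 342) [ 14. 152. 200.] [321 332  28  23 439] [0.5914 0.1327 0.0092] 55
(386, 218) [ 12. 129.  92.] [371 197  31  35 843] [ 0.5236 -0.0617  0.0103] 75
(244, 232) [ 13. 149. 187.] [230 218  29  27 508] [ 0.5346 -0.1573  0.0092] 67
(255, 307) [ 13. 151. 184.] [241 295  28  26 544] [ 0.5903 -0.1525  0.0095] 75
(327, 336) [ 13. 150. 182.] [314 328  27  21 416] [ 0.6135 -0.1008  0.0092] 49
(390, 293) [ 13. 145. 109.] [377 282  35  26 644] [ 0.5803 -0.0554  0.0098] 73
tin [ 0.55677302 -0.10672392  0.08435201] 575 577
ring [ 0.57937126 -0.104197    0.12131838] [[-77.3  -8.1]
 [-77.9  -9.2]
 [ 32.5   2.3]
 [ 88.7  10. ]
 [ 34.    4.9]]
```

View pics/d.png

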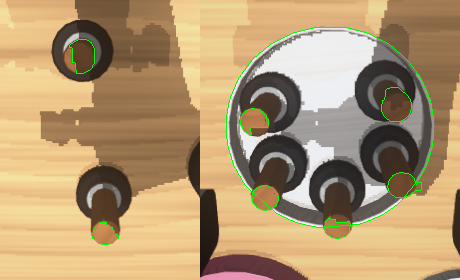

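```bash
cat >> m.py <<'E'
    def res(v): 
        a=v[2]+np.radians([300,60,120,180,240])
        return (R-v[:2]-.055*np.c_[np.cos(a),np.sin(a)])
    s=least_squares(lambda v:res(v).ravel(),[*t[:2],np.pi],loss='soft_l1',f_scale=.001); print('ring',s.x,(res(s.x)*1e3).round(1))
    def foot(im,C,px,z=.016):
        g=im.max(2); m=(g<75).astype(np.uint8); w=np.zeros_like(m); cv2.circle(w,px,38,1,-1); m&=w
        m=cv2.morphologyEx(m,cv2.MORPH_OPEN,np.ones((5,5)))
        n,l,st,ce=cv2.connectedComponentsWithStats(m); k=1+np.argmax(st[1:,4])
        c=cv2.convexHull(max(cv2.findContours((l==k).astype(np.uint8),0,1)[0],key=len)); M=np.zeros_like(m); cv2.drawContours(M,[c],-1,1,-1)
        c=max(cv2.findContours(M,0,1)[0],key=len); v,n=fitc(cast(C,c.reshape(-1,2),z)); print('foot',px,v.round(4),n,len(c)); return v[:2]
    for p in [(313,161),(333,302)]: foot(im,loadC(0),p)
    F=np.array([foot(im1,C,p,.019) for p in [(375,199),(262,211),(268,275),(327,297),(380,263)]])
    R=F
    s=least_squares(lambda v:res(v).ravel(),[*t[:2],np.pi],loss='soft_l1',f_scale=.001); print('ring feet',s.x,(res(s.x)*1e3).round(1))
E
python3 m.py | grep -E 'foot|ring|tin|\['
```

```text
(309, 166) [ 13. 148.  95.] [299 149  26  35 690] [0.4627 0.1163 0.0098] 57
(335, 342) [ 14. 152. 200.] [321 332  28  23 439] [0.5914 0.1327 0.0092] 55
(386, 218) [ 12. 129.  92.] [371 197  31  35 843] [ 0.5236 -0.0617  0.0103] 75
(244, 232) [ 13. 149. 187.] [230 218  29  27 508] [ 0.5346 -0.1573  0.0092] 67
(255, 307) [ 13. 151. 184.] [241 295  28  26 544] [ 0.5903 -0.1525  0.0095] 75
(327, 336) [ 13. 150. 182.] [314 328  27  21 416] [ 0.6135 -0.1008  0.0092] 49
(390, 293) [ 13. 145. 109.] [377 282  35  26 644] [ 0.5803 -0.0554  0.0098] 73
tin [ 0.55677302 -0.10672392  0.08435201] 575 577
ring [ 0.57937126 -0.104197    0.12131838] [[-77.3  -8.1]
 [-77.9  -9.2]
 [ 32.5   2.3]
 [ 88.7  10. ]
 [ 34.    4.9]]
ring [ 0.55761245 -0.10662834  3.2460361 ] [[-1.7  0.5]
 [-0.7 -0.4]
 [ 0.4 -1.3]
 [ 1.2  0.1]
 [ 0.3  1. ]]
foot (313, 161) [0.4643 0.1153 0.0242] 171 171
foot (333, 302) [0.5865 0.1332 0.0238] 109 155
foot (375, 199) [ 0.5234 -0.0621  0.0245] 141 165
foot (262, 211) [ 0.5333 -0.1559  0.0246] 138 161
foot (268, 275) [ 0.5869 -0.1509  0.0251] 145 162
foot (327, 297) [ 0.6088 -0.1007  0.0252] 128 160
foot (380, 263) [ 0.5777 -0.0562  0.0255] 138 165
ring feet [ 0.55509829 -0.10627572  3.24278976] [[ 0.5 -0.4]
 [ 0.7  0.5]
 [-0.4 -0.1]
 [-1.   0.1]
 [ 0.  -0.1]]
```

```bash
cat > p.py <<'E'
from h import *
YAW=3.244; Q=down(YAW); MID=np.array([.5568,-.1065]); GAP=MID+.055*np.array([np.cos(YAW),np.sin(YAW)])
def pick(xy,name):
    arm.move_gripper(.7,40)
    arm.movep([*xy,.2],Q); arm.line_to([*xy,.111],.12)
    arm.move_gripper(0.,40); print('open',arm.read_opening(),arm.read_finger_force())
    arm.line_to([*xy,.2],.15); arm.pause(.2)
    C=cam('wrist'); im=snapshot('wrist'); cv2.imwrite(f'pics/{name}.png',im); np.savez(f'C{name}.npz',*C)
    print(arm.read_tool_pos(),arm.read_ft_force(),arm.read_time())
E
python3 -c "
from p import *
pick([.4640,.1156],'ga')"
```

```text
open 0.2441702384726265 38.94168198108673
[0.46356748 0.1154831  0.19913024] [ 0.21094638  0.62852432 -1.20481266] 7.3083
```

View pics/ga.png

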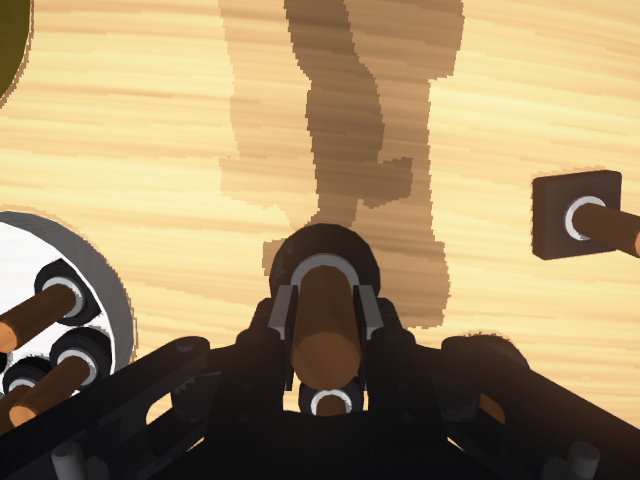

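```bash
python3 - <<'E'
from p import *
z=np.load('Cga.npz'); C=[z[k] for k in z.files]
tool=np.array([.46357,.11548]); R=Ro.from_quat(Q).as_matrix()[:2,:2]
f=lambda px,zz:(cast(C,px,zz)-tool)@R*1e3
u=.1991-.111
print('top centre',f([(326,361)],u+.08),'top L/R',f([(292,358),(360,358)],u+.08))
print('foot near',f([(326,224)],u+.004),f([(326,224)],u+.018),'L/R',f([(271,272),(380,272)],u+.018),f([(271,272),(380,272)],u+.004))
E
```

```text
top centre [[1.43834641 0.65164874]] top L/R [[ 2.39870682 -9.15671969]
 [ 2.41132421 10.45804705]]
foot near [[24.79651566  0.75219494]] [[27.95897553  0.72507514]] L/R [[  6.57644555 -23.16586757]
 [  6.60824277  24.22868905]] [[  1.57944648 -25.18849917]
 [  1.61397179  26.27232892]]
```

```bash
cat >> p.py <<'E'
def place(xy,off):
    R=Ro.from_quat(Q).as_matrix()[:2,:2]; t=np.array(xy)-R@np.array(off)
    p=arm.read_tool_pos(); arm.line_to([p[0],p[1],.235],.2)
    arm.movep([*t,.235],Q); arm.pause(.2); e=t-arm.read_tool_pos()[:2]; c=t+e
    print('err',e)
    arm.line_to([*c,.15],.15); f0=arm.read_ft_force()
    for z in (.130,.122,.1185,.117,.116,.115,.1145,.114,.1135,.113):
        arm.line_to([*c,z],.04); f=arm.read_ft_force()-f0; print(z,arm.read_tool_pos()[2].round(4),f.round(1))
        if f[2]>4: break
    p=arm.read_tool_pos(); print(p[:2]-t)
def release():
    p=arm.read_tool_pos(); arm.move_gripper(.45); arm.pause(.2)
    arm.line_to([p[0],p[1],.24],.15); print(arm.read_time())
E
python3 -c "
from p import *
place(MID,[.0003,.0006]); print(arm.read_time()); cv2.imwrite('pics/pa.png',snapshot('wrist'))"
```

```text
err [ 3.37624863e-05 -2.52107846e-03]
0.13 0.1298 [-0.2  0.1 -1. ]
0.122 0.1217 [ 0.5 -0.6 -0.9]
0.1185 0.1183 [ 0.1 -0.2 -0.8]
0.117 0.1169 [ 0.7  0.3 -2.2]
0.116 0.116 [ 0.7 -0.8 -1.2]
0.115 0.1149 [ 0.9  0.5 -1.2]
0.1145 0.1146 [ 0.3 -0.1  0.7]
0.114 0.1145 [-0.5  0.4  4.5]
[ 0.00013897 -0.00257642]
12.0083
```

View pics/pa.png

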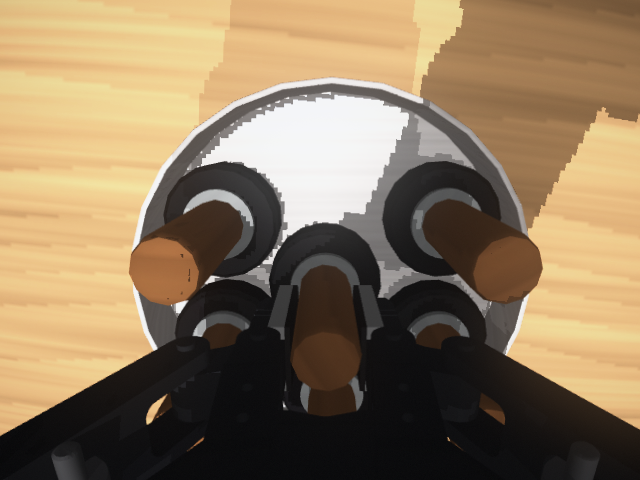

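```bash
sed -i 's/arm.pause(.2); e=t-arm.read_tool_pos()\[:2\]; c=t+e/arm.pause(.8); e=t-arm.read_tool_pos()[:2]; c=t+e*(np.linalg.norm(e)<.0012)/' p.py
python3 -c "
from p import *
R=Ro.from_quat(Q).as_matrix()[:2,:2]; t=MID-R@[.0003,.0006]
arm.line_to([*t,.117],.03); arm.pause(.4); print(arm.read_tool_pos()[:2]-t)
arm.line_to([*t,.1142],.03); arm.pause(.3); print(arm.read_tool_pos()[:2]-t,arm.read_ft_force())
release()
pick([.590,.133],'gb')"
```

```text
[-4.41048704e-05 -3.80827567e-05]
[ 0.00043289 -0.00014726] [ 0.99183831 -0.53406416  3.11291993]
14.7917
open 0.2459519689353636 38.93841505050659
[0.58951643 0.1328706  0.19885965] [ 0.02725666  0.64874187 -1.3448371 ] 18.4083
```

View pics/gb.png

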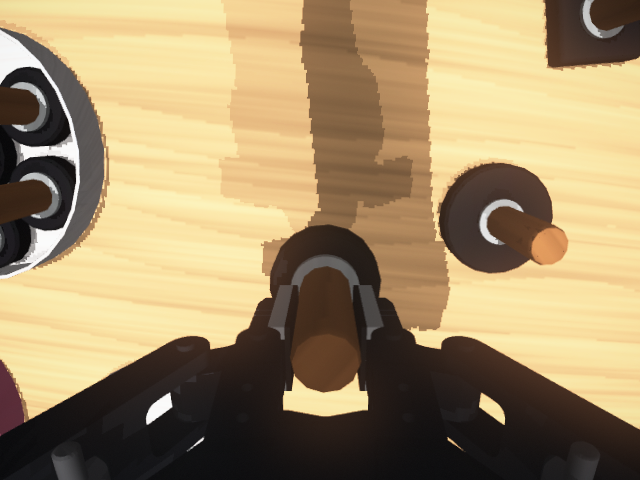

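```bash
python3 -c "
from p import *
R=Ro.from_quat(Q).as_matrix()[:2,:2]; t=GAP-R@np.array([-.0003,.0006])
p=arm.read_tool_pos(); arm.line_to([p[0],p[1],.24],.2)
arm.movep([*t,.24],Q); arm.line_to([*t,.14],.12); arm.pause(.5); print(arm.read_tool_pos()-[*t,.14],arm.read_time())
C=cam('wrist'); np.savez('Cpb.npz',*C); cv2.imwrite('pics/pb.png',snapshot('wrist'))"
```

```text
[ 2.96937111e-06 -3.87489068e-05  1.21997272e-04] 21.2583
```

View pics/pb.png

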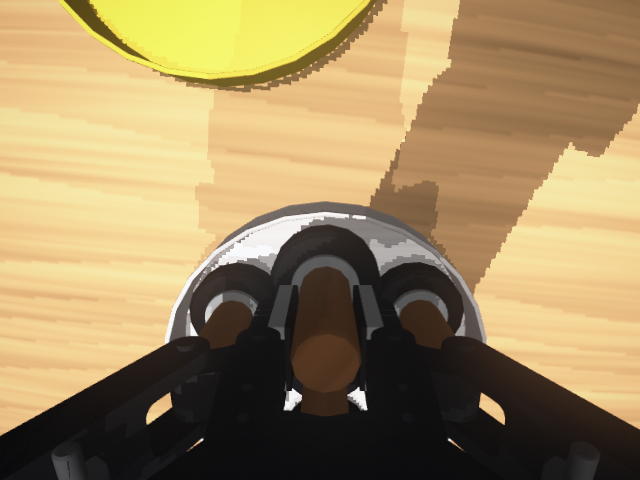

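```bash
python3 - <<'E'
from p import *
z=np.load('Cpb.npz'); C=[z[k] for k in z.files]; R=Ro.from_quat(Q).as_matrix()[:2,:2]
t=GAP-R@np.array([-.0003,.0006])
print('rim outer in tool', ((cast(C,[(326,203)],.03)-t)@R*1e3))
f0=arm.read_ft_force()
for zz in (.130,.125,.122,.1195,.118,.117,.116,.115,.1145,.1142):
    arm.line_to([*t,zz],.04); f=arm.read_ft_force()-f0; print(zz,arm.read_tool_pos().round(4),f.round(1))
    if f[2]>3.5: break
arm.pause(.3); p=arm.read_tool_pos(); print(p[:2]-t,p[2],arm.read_ft_force()-f0,arm.read_time())
if p[2]<.1152:
    release(); arm.movep([MID[0]-.02,MID[1],.27],down(np.pi)); arm.pause(.3)
    C=cam('wrist'); np.savez('Cfin.npz',*C)
cv2.imwrite('pics/fin.png',snapshot('wrist'))
E
```

```text
rim outer in tool [[33.5032176  0.7817501]]
0.13 [ 0.5016 -0.1127  0.1295] [-0.4 -0.2  0.1]
0.125 [ 0.5017 -0.1127  0.1247] [-0.4 -0.2  0.3]
0.122 [ 0.5017 -0.1127  0.1218] [-0.6 -0.3  0.6]
0.1195 [ 0.5018 -0.1127  0.1194] [ 0.3  0.1 -0.6]
0.118 [ 0.5018 -0.1127  0.1179] [ 0.5 -1.   0.9]
0.117 [ 0.5018 -0.1127  0.117 ] [-0.1  1.3  0. ]
0.116 [ 0.5018 -0.1127  0.1159] [0.2 0.  0.6]
0.115 [ 0.5018 -0.1127  0.1149] [0.1 0.2 1.5]
0.1145 [ 0.5019 -0.1128  0.1147] [-0.9 -0.4  4.3]
[ 6.64815229e-05 -1.90659194e-05] 0.11469550715022579 [-0.71333239 -1.08741025  5.15615104] 24.0333
25.525
```

View pics/fin.png

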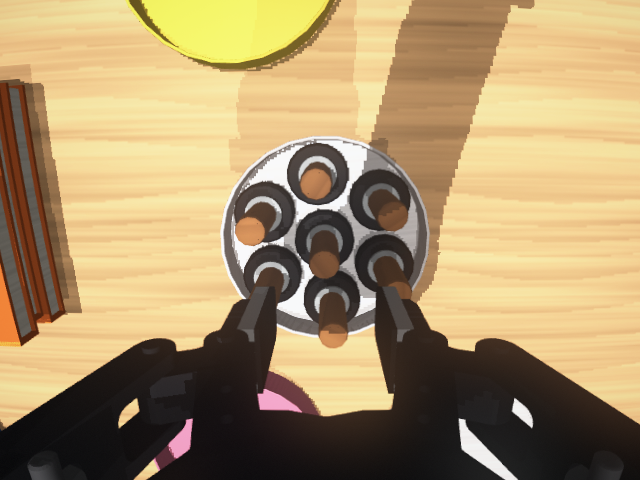

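The final picture shows seven upright stamps. The new ones stand in the middle, with the foot at (324,240), and in the ring gap, with the foot at (317,174). Both touched down at the height of the tin's floor, and the gripper is clear.

```bash
python3 -c "
from station import ticket
print(ticket.finish_job())"
```

```text
the job is handed in; nothing more can be done
None
```

Both stamps stand upright on the tin's floor, one in the middle and one in the ring's free place, and the job was handed in at about 26 s of the 58 s allowed; no verdict came back.

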